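# Emergency release of a centrifuge lid with the release pin

### The arm

A 6-joint arm with a two-finger parallel gripper is mounted at the origin on a cart in front of the work surface, level with it; the furniture and walls round the work are solid. World frame = base frame: x ahead of the robot, y to its left, z up, the work surface at z = 0. Lengths are in m, angles in degrees, forces in N, time in s.
With the tool pointing down it reaches from about 0.35 to 0.975 m from the base axis. Payload 4.9 kg.
Tool frame: the origin (TCP) lies on the front face of the gripper's body, between the roots of the fingers; the fingertips stand 73 mm ahead of it and the grasp point (between the pads) lies 54 mm ahead of it; z points along the fingers, y is the line along which they close (so a half turn about z gives the same grasp; the last joint's range is limited). The gripper opens to 85 mm and grips with 20 to 120 N. Pads are 22 mm wide; open, the fingers measure 114 mm over their backs; the gripper's body (76 mm by 85 mm) begins 54 mm behind the grasp point. The pads swing forward as they close: fully open they stand 13 mm farther back than shut.
Start: joints at [-71.734, 3.019, 92.412, -0, 84.569, -6.818], TCP at [0.265, -0.566, 0.304] pointing down, gripper open.
Joint ranges: [-172.51, 172.51], [-57.92, 126.97], [3.15, 148.05], [-58.71, 238.71], [5.1, 150.11], [-179.66, 179.66]. Speed limits (degrees/s): [147.25, 147.25, 180, 180, 180, 180].

### API

Orientations are given as a 3x3 rotation matrix whose columns are the frame's x, y, z axes.
In Python, from rig import r gives the robot as it stands.
- The arm moves only by the shell command python3 -m pendant 'ROWS' [FORCE]. ROWS is a JSON object of lists of equal length, an entry for each row: "delta_rot": the turn, a rotation vector about the tool's x, y, z in rad, a list of three; "offset": the shift along the tool's x, y, z in cm, a list of three; "jaw": the opening, from 0 (shut) to 1 (fully open). In form: {"delta_rot": [[rx, ry, rz], ...], "offset": [[tx, ty, tz], ...], "jaw": [jaw, ...]}. A call has 1 to 12 rows; each row is the pose to reach, as a shift and turn from the pose commanded when the call began, along the tool's axes at that moment; what a row does not reach only later rows make up. A row lasts 1/12 s, in which the tool goes at most 41.7 mm and 7.16 degrees, less where a joint would pass 70% of its speed; a pose out of reach is approached as far as the arm can. A call with a gripper value outside its range is refused whole. The fingers move at their own pace and stop on an object; FORCE is the grip in N (left out, the last holds). Time passes only in rows, so rows that repeat a pose let the fingers close. It gives the time, the measured TCP pose, the force, the opening and the grip force at its end, in the units of the state.
- r.observe(): the state, without advancing time (a new reading comes with each control period).
- r.grab_frame(name): name is "scene" or "top" or "wrist"; returns (picture, depth): 420x560x3 uint8, red, green, blue; 420x560 float32, m along the optical axis (not along the pixel's ray), 0 where there is no reading.
- r.camera_model(name): a dict with "K" (3x3 intrinsics, pixels), "position" and "orientation" of the camera in the world. Camera axes: x right, y up, looking along -z (the intrinsics and any distortion apply to the point x, -y, -z); pixel columns grow to the right and rows downward; lengths in m; the calibration is good to about 2 mm. A picture is of the moment at which its call begins: read the wrist's pose just before it. camera_model takes no time and is no camera call; for the wrist camera it gives the pose at the moment of the call.
- r.finish_job(): hands the job in; it is judged then, once.
The state is a dict: "t": time; "q": joint angles; "joint_velocities": joint speeds; "joint_efforts": joint torques, N m; "ee_pos": TCP position; "eef_rot": TCP orientation; "wrist_force": force on the tool from outside, world axes, zero at the start; "ft_torque": the same for the moment, N m; "opening": opening from 0.0 (shut) to 1.0 (fully open); "finger_force": force on a finger pad.
Only numpy, scipy, OpenCV 4.12 (cv2) and the standard library are available. Lean on these libraries where they do the work, as an engineer would, in place of code of your own. Each camera call takes 0.05 s, during which the arm holds its last target. There are 200 camera calls.

### The job

The power has failed and the small bench centrifuge is locked shut with samples inside. Take the release pin from the accessory block, feel with it under light pressure along the slot in the cover plate until it drops into the hidden socket of the lock, press the plunger in the socket down until the lid springs up, then put the pin back upright and fully home in its hole in the block. Be gentle with the centrifuge (the pin must not be forced against anything) and leave the rotor key, the two sample pots and the marker pen alone.

Things in the scene. Friction and masses are not known exactly. Their poses are not given: they have to be found in the camera images.
- centrifuge: White bench centrifuge, fixed, 260 mm deep (x) x 200 wide (y), flat grey cover plate with its top 100 mm above the worktop. Origin on the worktop under the housing's middle; x to its back, y to its left, z up. Under the plate lies the lock bar of a motor-driven carriage, self-locking: it cannot be pushed along the slot, and it stands wherever the power cut left it.
- slot (a point): Middle of the slot in the cover plate, level with its top, 28 mm behind the housing's front edge; x to the lid, y along the slot, z up. Slot: 51 mm long (y -25.5 to +25.5), 11 mm wide (x), plate 4 mm thick, closed to the eye by a soft black dust brush (no resistance). The lock bar's flat, hard face lies 6 to 9 mm below the plate's top (shimmed, not measured), level, under the whole slot, broken only by the socket.
- slot_right (a point): Right end of the slot (slot's y = -25.5 mm), level with the plate's top; same axes. The socket in the lock bar is 11 x 11 mm, on the slot's line; its centre lies anywhere from 9.5 to 41.5 mm to the left (+y) of this end, not measured. In it, 6 mm below the bar's face, is the sprung plunger: 3 N to start, 6 N at its 8 mm stop. Pressed 4 to 5 mm it frees the lid; it springs back.
- pin_handle (a point): Release pin, loose, 60 g, upright in one of the two holes of the accessory block. Point: middle of its plain round black handle, 14 mm diameter, 50 mm high (25 up and down from here). Below: steel collar, 18 mm diameter, 4 thick, underside 29 mm below this point; then a shaft, 7 mm diameter, 22 long, chamfered tip 51 mm below this point. 
- pin: The same release pin; origin at the middle of its shaft's tip, z up along the pin. Home in the accessory block, its collar lies on the block's top.
- block_top (a point): Grey accessory block, fixed, 50 x 130 mm (x, y), 36 mm high. Point: middle of its top face; y along its long side, z up. Two round holes, 10 mm diameter, 27 mm deep, at y = +36 and -36 mm: the release pin stands in one, the rotor key in the other, either way round, their collars on the block's top.
- key_handle (a point): Rotor key, loose, all steel, in the other hole of the block, with a T-bar 70 mm long (along the block's x) and 11 mm thick. Point: middle of the T-bar, 34 mm above the block's top. Not to be moved.
- lid (a joint): Round white centrifuge lid with a clear window, 169 mm diameter, hinged at the back; rad, 0 shut. Its front lip is 40 mm behind the slot's line (in +x) and the lid rises 20 mm above the plate. Held shut until the plunger is pressed down; then its own spring lifts it to about 0.27 rad, its front by about 45 mm.
- sample_pot_a: White sample pot, loose, 37 mm diameter, 42 mm high; origin in the middle of its underside. Bystander.
- sample_pot_b: Smaller white sample pot, loose, 34 mm diameter, 36 mm high; origin in the middle of its underside. Bystander.
- marker: Black marker pen lying on the worktop in front of the centrifuge, loose, 132 mm long, 13 mm thick; origin in the middle of its underside. Bystander.

How it is judged:
By the outcome, as a careful person would: the job done as asked, in the order asked, and still so for the second after the job is handed in, with the robot touching nothing.
It also fails if it takes over 67 s, if anything falls off the work surface, if the arm or the gripper's body presses on something with over 40 N, if the wrist force passes 120 N, or if a joint passes its speed limit or range.

## Working session

There is one attempt and no reset: what is moved stays moved. The work goes in short steps, Python scripts to look and compute and a shell command to move; the robot and the scene stay as the last step left them, time stands still between calls to the robot, and variables do not carry over. Pictures are saved under pics/ and viewed, at most 10 in all, crops included, and the job is handed in when it is done.

```bash
ls; mkdir -p pics
cat > h.py <<'E'
import numpy as np, cv2
from rig import r
def snap(name,fn):
    c=r.camera_model(name); p,d=r.grab_frame(name)
    cv2.imwrite('pics/'+fn+'.png',p[:,:,::-1]); np.savez('pics/'+fn+'.npz',p=p,d=d,K=c['K'],t=c['position'],R=c['orientation'])
def ld(fn): return np.load('pics/'+fn+'.npz')
def ray(z,u,v):
    K=z['K']; return z['R']@np.array([(u-K[0,2])/K[0,0],-(v-K[1,2])/K[1,1],-1.])
def at_depth(z,u,v): return z['t']+ray(z,u,v)*z['d'][int(v),int(u)]
def at_z(z,u,v,h):
    q=ray(z,u,v); return z['t']+q*(h-z['t'][2])/q[2]
E
python3 - <<'E'
from h import *
print(r.observe()); print(r.camera_model('top'))
snap('top','top1'); snap('scene','scene1')
E
```

```text
pics
{'t': 0.0, 'q': array([-7.17336494e+01,  3.05469810e+00,  9.24932791e+01, -8.07012084e-04,
        8.45674383e+01, -6.81780939e+00]), 'joint_velocities': array([ 0.13094145, -0.10297295,  0.00449768, -0.05784072,  0.03748137,
       -0.01653534]), 'joint_efforts': array([ 2.23905125e-03, -3.93683553e+01, -3.70176315e+01, -1.22629416e-05,
        6.91286725e-03,  2.14570974e-05]), 'ee_pos': array([ 0.26481813, -0.56559376,  0.30267819]), 'eef_rot': array([[ 9.05685540e-01,  4.23949628e-01, -6.44691953e-04],
       [ 4.23950059e-01, -9.05683557e-01,  1.90847976e-03],
       [ 2.25212381e-04, -2.00179971e-03, -9.99997971e-01]]), 'wrist_force': array([ 0.70608357,  0.44431945, -0.11309396]), 'ft_torque': array([ 0.01145796, -0.06971146,  0.04078331]), 'finger_force': 0.0, 'opening': 0.999808849947108}
{'K': array([[422.67189297,   0.        , 279.10204445],
       [  0.        , 422.67189297, 212.12416155],
       [  0.        ,   0.        ,   1.        ]]), 'position': array([0.41247328, 0.05620958, 1.17815268]), 'orientation': array([[ 0.00647396,  0.99336727, -0.11480222],
       [-0.99970732,  0.00910556,  0.02241335],
       [ 0.02331003,  0.11462351,  0.99313549]])}
```

View pics/top1.png

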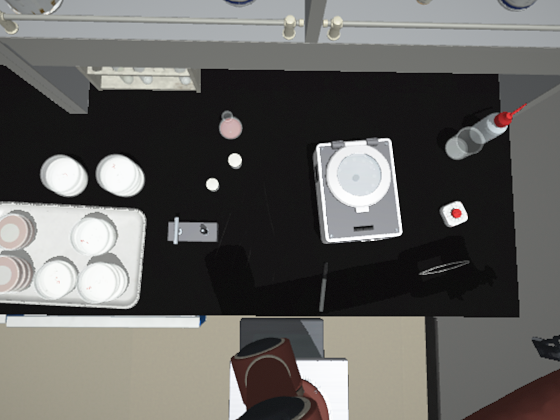

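View pics/scene1.png

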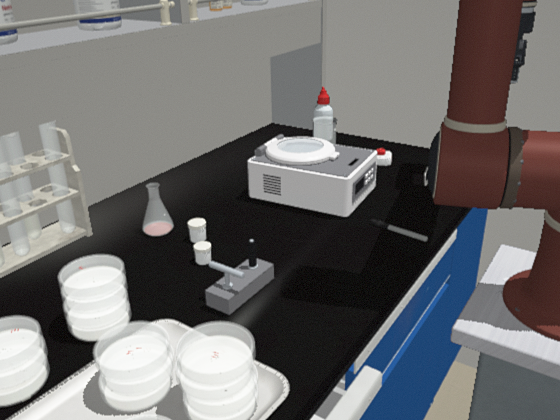

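The top view shows the block at about (192,231), with the key's T-bar at (176,231) and the pin at (204,230). The slot is near (363,228) and the pots are at (212,184) and (235,160). I'll enlarge the block and the slot.

Run:
```python
from h import *
z=ld('top1'); p=z['p'][:,:,::-1]
a=cv2.resize(p[205:260,155:230],None,fx=8,fy=8,interpolation=cv2.INTER_CUBIC)[:300]
a=cv2.resize(p[212:250,160:226],(660,290),interpolation=cv2.INTER_CUBIC)
b=cv2.resize(p[212:250,330:396],(660,290),interpolation=cv2.INTER_CUBIC)
cv2.imwrite('pics/crop1.png',np.vstack([a,b]))
for n,u,v,h in [('pin top',204,230,.036+.054),('block',192,231,.036),('slot',363,228,.1),('key',176,231,.07)]:
    print(n,at_z(z,u,v,h),at_depth(z,u,v))
```

```text
pin top [0.49026317 0.22433489 0.09      ] [0.49031995 0.22445761 0.0892057 ]
block [0.49116217 0.26480783 0.036     ] [0.49116947 0.26482718 0.03589401]
slot [ 0.49802028 -0.18399481  0.1       ] [ 0.49831115 -0.18481154  0.09633415]
key [0.48848212 0.30019192 0.07      ] [0.48828831 0.29956978 0.07282574]
```

View pics/crop1.png

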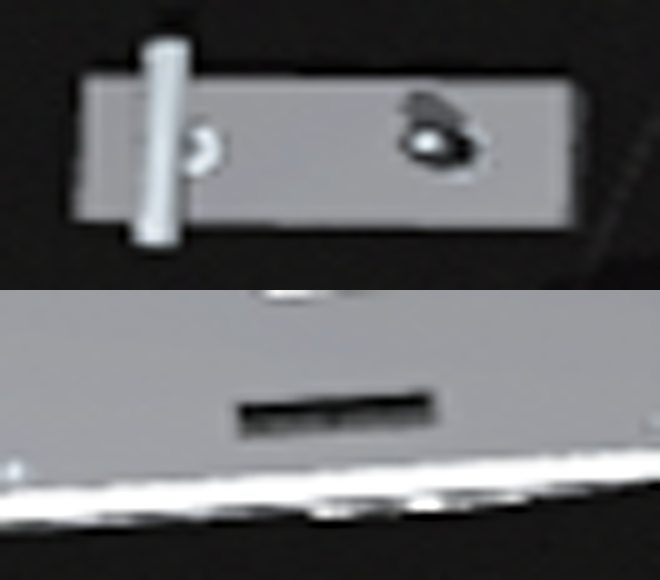

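```bash
cat >> h.py <<'E'
from scipy.spatial.transform import Rotation as Ro
def Rdown(yaw): # tool z down, tool y along world (sin yaw.., -cos) ; yaw of tool x from world x, deg
    c,s=np.cos(np.radians(yaw)),np.sin(np.radians(yaw))
    return np.array([[c,s,0],[s,-c,0],[0,0,-1.]])
def go(pos,yaw):
    s=r.observe(); R=s['eef_rot']
    print('off cm',np.round(R.T@(np.array(pos)-s['ee_pos'])*100,2),'rot',np.round(Ro.from_matrix(R.T@Rdown(yaw)).as_rotvec(),4),'t',round(s['t'],2))
E
python3 - <<'E'
from h import *
z=ld('top1')
f=lambda a,h,x0=160,y0=212: at_z(z,x0+a[0]/10-.0,y0+a[1]/7.63,h)
L=f((238,130),.1,330);Rr=f((435,118),.1,330)
print(L,Rr,np.linalg.norm(L-Rr),'yaw slot',np.degrees(np.arctan2(-(L-Rr)[0],(L-Rr)[1])),(L+Rr)/2)
print('pin top',f((430,143),.09))
for c in [(82,75),(572,80),(72,222),(575,228)]: print(f(c,.036))
c=r.camera_model('wrist'); s=r.observe(); R=s['eef_rot']
print(c['K'][0,0],R.T@(c['position']-s['ee_pos']),R.T@c['orientation'])
go([.49,.222,.28],0)
E
```

```text
[ 0.49515233 -0.1602168   0.1       ] [ 0.49962325 -0.21114669  0.1       ] 0.051125750467678366 yaw slot 5.016888868565247 [ 0.49738779 -0.18568174  0.1       ]
pin top [0.48833406 0.22684214 0.09      ]
[0.51540858 0.32945069 0.036     ]
[0.5147662  0.19766987 0.036     ]
[0.4635036  0.33022982 0.036     ]
[0.46240842 0.1956497  0.036     ]
337.15889652433214 [ 0.07806954 -0.00031543 -0.07106855] [[-6.15426478e-04  9.52541506e-01  3.04408115e-01]
 [ 9.99999749e-01  4.79360017e-04  5.21720689e-04]
 [ 3.51039531e-04  3.04408360e-01 -9.52541562e-01]]
off cm [ 53.78 -61.79   2.4 ] rot [-1.900e-03  2.000e-04  4.378e-01] t 0.1
```

```bash
python3 -m pendant '{"delta_rot":[[0,0,0.2],[0,0,0.438],[0,0,0.438],[0,0,0.438],[0,0,0.438],[0,0,0.438],[0,0,0.438],[0,0,0.438],[0,0,0.438],[0,0,0.438],[0,0,0.438],[0,0,0.438]],"offset":[[26.9,-31.1,0],[26.9,-31.1,0],[26.9,-31.1,0],[26.9,-31.1,0],[26.9,-31.1,0],[26.9,-31.1,0],[26.9,-31.1,0],[26.9,-31.1,0],[26.9,-31.1,0],[26.9,-31.1,0],[26.9,-31.1,0],[26.9,-31.1,0]],"jaw":[0.5,0.5,0.5,0.5,0.5,0.5,0.5,0.5,0.5,0.5,0.5,0.5]}'; python3 -c "
from h import *
go([.488,.226,.24],0)"
```

```text
t: 1.1
ee_pos: [0.377, -0.1687, 0.3036]
eef_rot: [[1.0, 0.004, -0.0], [0.004, -1.0, -0.0], [-0.0, 0.0, -1.0]]
wrist_force: [0.4, -0.5, -0.2]
opening: 0.499
finger_force: 0.0
off cm [ 11.26 -39.43   6.35] rot [0.0003 0.0001 0.004 ] t 1.1
```

```bash
python3 -m pendant '{"delta_rot":[[0,0,0],[0,0,0],[0,0,0],[0,0,0],[0,0,0],[0,0,0],[0,0,0],[0,0,0],[0,0,0],[0,0,0],[0,0,0],[0,0,0]],"offset":[[11.3,-39.4,6.3],[11.3,-39.4,6.3],[11.3,-39.4,6.3],[11.3,-39.4,6.3],[11.3,-39.4,6.3],[11.3,-39.4,6.3],[11.3,-39.4,6.3],[11.3,-39.4,6.3],[11.3,-39.4,6.3],[11.3,-39.4,6.3],[11.3,-39.4,6.3],[11.3,-39.4,6.3]],"jaw":[0.5,0.5,0.5,0.5,0.5,0.5,0.5,0.5,0.5,0.5,0.5,0.5]}'; python3 -c "
from h import *
snap('wrist','w1'); go([.488,.226,.20],0)"
```

```text
t: 2.1
ee_pos: [0.4903, 0.2239, 0.2393]
eef_rot: [[1.0, 0.001, -0.003], [0.001, -1.0, -0.001], [-0.003, 0.001, -1.0]]
wrist_force: [-0.5, -0.3, 0.7]
opening: 0.501
finger_force: 0.0
off cm [-0.22 -0.31  3.99] rot [ 0.0013  0.0018 -0.0006] t 2.15
```

View pics/w1.png

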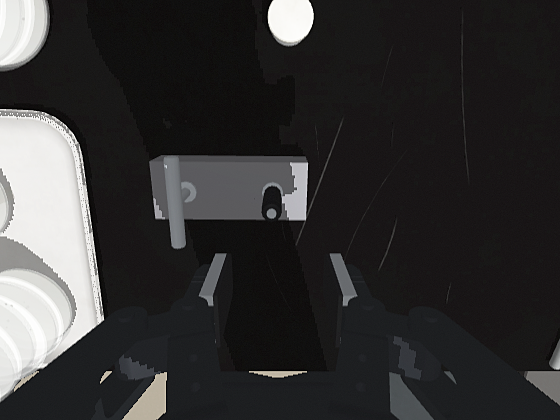

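```bash
python3 -c "
from h import *
z=ld('w1')
print('pin',at_z(z,271.5,213,.09),at_depth(z,271,213))
for c in [(163,156),(306,157),(154,219),(307,219)]: print(at_z(z,*c,.036))
print(at_z(z,272,190,.040))
p=at_z(z,271.5,213,.09); go([p[0],p[1],.065+.054],0)"
```

```text
pin [0.49072109 0.22826563 0.09      ] [0.49175238 0.22855665 0.09292104]
[0.52101559 0.3175523  0.036     ]
[0.52020796 0.20073512 0.036     ]
[0.46615892 0.33104572 0.036     ]
[0.46613718 0.19844362 0.036     ]
[0.49332996 0.22861125 0.04      ]
off cm [ 0.06 -0.55 12.09] rot [ 0.0013  0.0018 -0.0006] t 2.15
```

```bash
python3 -m pendant '{"delta_rot":[[0,0,0],[0,0,0],[0,0,0],[0,0,0],[0,0,0],[0,0,0]],"offset":[[0.1,-0.5,4],[0.1,-0.5,8],[0.1,-0.5,11],[0.1,-0.5,12.1],[0.1,-0.5,12.1],[0.1,-0.5,12.1]],"jaw":[0.5,0.5,0.5,0.5,0.5,0.5]}'; python3 -c "
from h import *
go([.491,.2284,.065+.054],0)"
```

```text
t: 2.65
ee_pos: [0.4915, 0.2276, 0.1208]
eef_rot: [[1.0, -0.002, 0.001], [-0.002, -1.0, 0.0], [0.001, -0.0, -1.0]]
wrist_force: [0.1, 0.4, 1.7]
opening: 0.499
finger_force: 0.0
off cm [-0.05 -0.08  0.18] rot [-0.     -0.0007 -0.0021] t 2.65
```

```bash
python3 -m pendant '{"delta_rot":[[0,0,0],[0,0,0],[0,0,0],[0,0,0],[0,0,0],[0,0,0],[0,0,0],[0,0,0]],"offset":[[0,-0.05,0],[0,-0.05,0],[0,-0.05,0],[0,-0.05,0],[0,-0.05,0],[0,-0.05,0],[0,-0.05,0],[0,-0.05,0]],"jaw":[0.5,0.3,0.05,0.05,0.05,0.05,0.05,0.05]}' 60
```

```text
t: 3.32
ee_pos: [0.4921, 0.2295, 0.1221]
eef_rot: [[1.0, 0.0, 0.003], [0.0, -1.0, 0.001], [0.003, -0.001, -1.0]]
wrist_force: [-0.2, -0.9, 6.9]
opening: 0.146
finger_force: 58.3
```

```bash
python3 -m pendant '{"delta_rot":[[0,0,0],[0,0,0],[0,0,0],[0,0,0],[0,0,0],[0,0,0],[0,0,0],[0,0,0]],"offset":[[0,0,-1],[0,0,-2],[0,0,-3.5],[0,0,-6],[0,0,-9],[0,0,-10],[0,0,-10],[0,0,-10]],"jaw":[0.05,0.05,0.05,0.05,0.05,0.05,0.05,0.05]}'; python3 -c "
from h import *
snap('wrist','w2'); s=r.observe();print(s['ee_pos'],s['wrist_force']);
z=ld('w2');cv2.imwrite('pics/w2c.png',cv2.resize(z['p'][150:400,130:430,::-1],None,fx=2.4,fy=2.4))
go([.490-.02,-.1857,.25],5)"
```

```text
t: 3.98
ee_pos: [0.4908, 0.2293, 0.2201]
eef_rot: [[1.0, -0.0, 0.001], [-0.0, -1.0, 0.0], [0.001, -0.0, -1.0]]
wrist_force: [0.2, -0.5, -0.4]
opening: 0.147
finger_force: 58.5
[0.49010095 0.22901751 0.21864596] [-0.02124399 -0.12964083 -1.08157505]
off cm [-2.01 41.47 -3.11] rot [ 0.0003  0.0019 -0.0874] t 4.03
```

View pics/w2c.png

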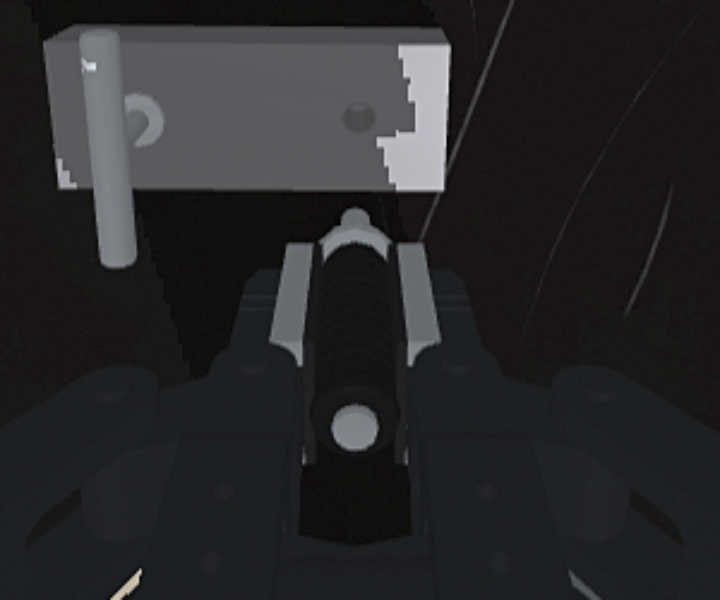

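```bash
cat > tip.py <<'E'
from h import *
z=ld('w2'); s=r.observe(); print(s['ee_pos'])
Z=s['ee_pos'][2]-.1065
t=at_z(z,277.5,236.7,Z); print('tip edge',t,'rel TCP',t-s['ee_pos'])
print('hole',at_z(z,279.6,198.8,.036))
t=at_z(z,130+355/2.4,150+428/2.4,Z+.101); print('handle top',t-s['ee_pos'])
E
python3 tip.py
```

```text
[0.49010095 0.22901751 0.21864596]
tip edge [0.49166582 0.22978461 0.11214596] rel TCP [ 0.00156487  0.00076711 -0.1065    ]
hole [0.49141428 0.22815882 0.036     ]
handle top [ 0.01760605  0.00059447 -0.0055    ]
```

```bash
python3 -m pendant '{"delta_rot":[[0,0,0],[0,0,-0.04],[0,0,-0.087],[0,0,-0.087],[0,0,-0.087],[0,0,-0.087],[0,0,-0.087],[0,0,-0.087],[0,0,-0.087],[0,0,-0.087],[0,0,-0.087],[0,0,-0.087]],"offset":[[0,1,-3.1],[0.2,5,-3.1],[0.8,9,-3.1],[0.8,13,-3.1],[0.8,17,-3.1],[0.8,21,-3.1],[0.8,25,-3.1],[0.8,29,-3.1],[0.8,33,-3.1],[0.8,37,-3.1],[0.8,40,-3.1],[0.8,41.5,-3.1]],"jaw":[0.05,0.05,0.05,0.05,0.05,0.05,0.05,0.05,0.05,0.05,0.05,0.05]}'; python3 -m pendant '{"delta_rot":[[0,0,0],[0,0,0]],"offset":[[0,0,0],[0,0,0]],"jaw":[0.05,0.05]}'; python3 -c "
from h import *
snap('wrist','w3'); s=r.observe();print(s['ee_pos'],s['eef_rot'][:,0])
z=ld('w3');cv2.imwrite('pics/w3c.png',cv2.resize(z['p'][120:320,180:380,::-1],None,fx=3,fy=3,interpolation=cv2.INTER_CUBIC))"
```

```text
t: 5.03
ee_pos: [0.4974, -0.1888, 0.2481]
eef_rot: [[0.997, 0.083, -0.004], [0.083, -0.997, 0.001], [-0.004, -0.002, -1.0]]
wrist_force: [-0.2, 0.7, -0.1]
opening: 0.149
finger_force: 58.7
t: 5.2
ee_pos: [0.4978, -0.1859, 0.2484]
eef_rot: [[0.996, 0.085, -0.004], [0.085, -0.996, 0.003], [-0.004, -0.003, -1.0]]
wrist_force: [-0.6, 0.0, -0.3]
opening: 0.14
finger_force: 58.7
[ 0.49800485 -0.18514499  0.24878159] [ 0.99625915  0.08636596 -0.00293553]
```

View pics/w3c.png

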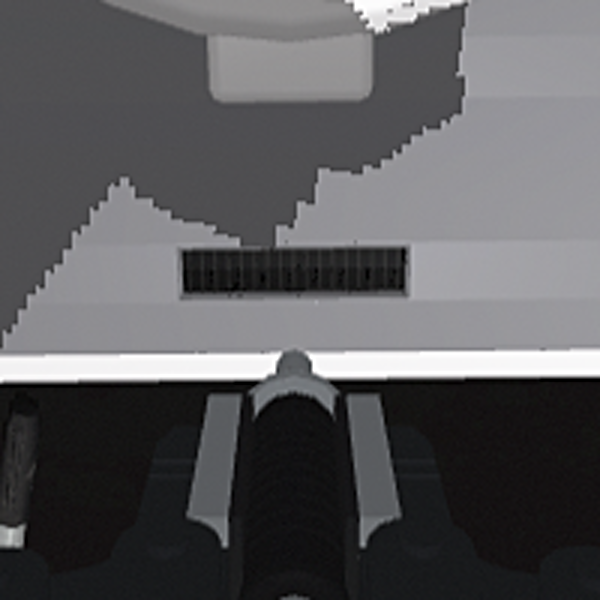

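The slot spans (180,248)–(410,296) in the crop and is parallel to the jaw axis. The pin tip is at (294,349), centred along the slot.

Run:
```python
from h import *
z=ld('w3'); s=r.observe(); R=s['eef_rot']; g=lambda u,v,h: at_z(z,180+u/3,120+v/3,h)
T=s['ee_pos']
c=g(294.5,272,.1); L=g(180,273,.1);Q=g(409,271,.1)
print('slot c',c,'len',np.linalg.norm(L-Q),'wid',np.linalg.norm(g(294,247,.1)-g(294,297,.1)),'yaw',np.degrees(np.arctan2(-(L-Q)[0],(L-Q)[1])))
t=g(294,349,T[2]-.1065)
print('slot rel TCP in tool cm',R.T@(c-T)*100,'tip edge rel',R.T@(t-T)*100)
# handle top centre (pixel from w2)
z2=ld('w2'); 
h=at_z(z2,130+355/2.4,150+428/2.4,.2186-.1065+.076); print('handle top rel TCP (world,w2)',h-[.4901,.2290,.2186])
```

```text
slot c [ 0.50007682 -0.18526099  0.1       ] len 0.05250476061013794 wid 0.012128864136462693 yaw 5.4235924042298365
slot rel TCP in tool cm [ 0.24909604  0.06872818 14.87736236] tip edge rel [ 0.15429158  0.05284745 10.64949055]
handle top rel TCP (world,w2) [-0.00192862  0.00060063 -0.0305    ]
```

```bash
python3 -m pendant '{"delta_rot":[[0,0,0],[0,0,0],[0,0,0],[0,0,0],[0,0,0],[0,0,0]],"offset":[[0.33,1.6,1],[0.33,1.6,2.5],[0.33,1.6,3.5],[0.33,1.6,3.8],[0.33,1.6,3.8],[0.33,1.6,3.8]],"jaw":[0.05,0.05,0.05,0.05,0.05,0.05]}'; python3 -c "
from h import *
snap('wrist','w4'); s=r.observe();print(s['ee_pos'],s['wrist_force'])
z=ld('w4');cv2.imwrite('pics/w4c.png',cv2.resize(z['p'][170:290,200:360,::-1],None,fx=5,fy=5,interpolation=cv2.INTER_CUBIC))"
```

```text
t: 5.75
ee_pos: [0.5034, -0.2007, 0.2128]
eef_rot: [[0.996, 0.088, -0.0], [0.088, -0.996, 0.0], [-0.0, -0.0, -1.0]]
wrist_force: [-0.4, 0.1, -0.7]
opening: 0.147
finger_force: 58.7
[ 0.50369651 -0.20094829  0.21341449] [-0.50957391 -0.76798347 -0.55153686]
```

View pics/w4c.png

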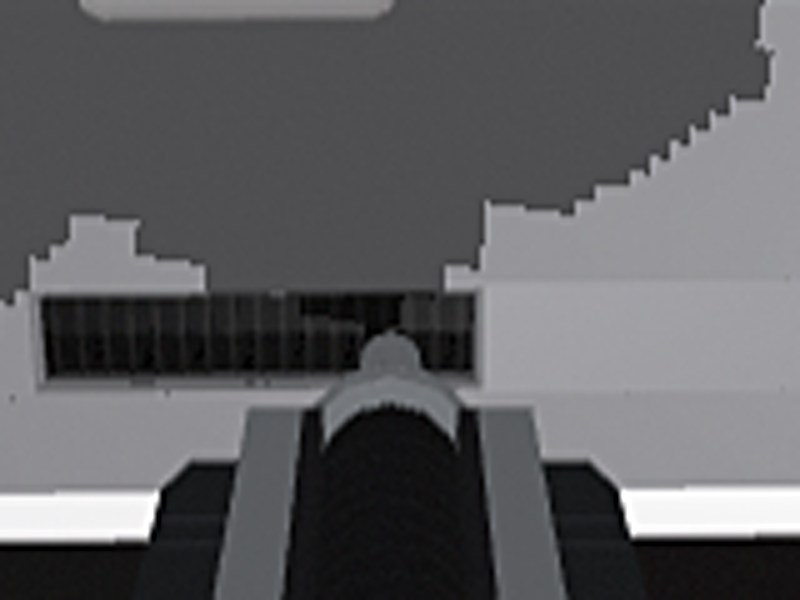

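Run:
```python
from h import *
z=ld('w4'); s=r.observe(); R=s['eef_rot']; T=s['ee_pos']
g=lambda u,v,h: np.round((R.T@(at_z(z,200+u/5,170+v/5,h)-T))*1000,1)
print('slot far/near',g(390,292,.1),g(390,385,.1),'right end',g(479,338,.1),'left',g(40,338,.1))
print('tip edge',g(390,331,T[2]-.1065),'tip sides',g(360,352,T[2]-.1065),g(420,352,T[2]-.1065))
```

```text
slot far/near [  3.7  -0.6 113.4] [ -8.2  -0.6 113.4] right end [ -2.1  10.  113.4] left [ -2.1 -42.  113.4]
tip edge [  1.7  -0.6 106.5] tip sides [ -0.9  -4.  106.5] [ -0.9   2.8 106.5]
```

```bash
python3 -m pendant '{"delta_rot":[[0,0,0],[0,0,0],[0,0,0],[0,0,0],[0,0,0],[0,0,0]],"offset":[[-0.08,0.1,0],[-0.08,0.1,0],[-0.08,0.1,0.5],[-0.08,0.1,0.9],[-0.08,0.1,1.1],[-0.08,0.1,1.1]],"jaw":[0.05,0.05,0.05,0.05,0.05,0.05]}'; python3 -m pendant '{"delta_rot":[[0,0,0],[0,0,0]],"offset":[[0,0,0.05],[0,0,0.1]],"jaw":[0.05,0.05]}'
```

```text
t: 6.3
ee_pos: [0.5022, -0.2024, 0.2008]
eef_rot: [[0.996, 0.087, -0.002], [0.087, -0.996, 0.001], [-0.001, -0.001, -1.0]]
wrist_force: [0.0, -0.0, -1.5]
opening: 0.148
finger_force: 58.7
t: 6.47
ee_pos: [0.5027, -0.2026, 0.2009]
eef_rot: [[0.996, 0.087, 0.0], [0.087, -0.996, 0.0], [0.0, -0.0, -1.0]]
wrist_force: [0.2, 0.8, -0.5]
opening: 0.143
finger_force: 58.7
```

```bash
python3 -m pendant '{"delta_rot":[[0,0,0],[0,0,0]],"offset":[[0,0,0.05],[0,0,0.1]],"jaw":[0.05,0.05]}' | grep -E "ee_pos|wrist"
```

```text
ee_pos: [0.5029, -0.2027, 0.2003]
wrist_force: [-0.1, 0.2, 3.1]
```

```bash
python3 -m pendant '{"delta_rot":[[0,0,0],[0,0,0]],"offset":[[0,0,0.05],[0,0,0.05]],"jaw":[0.05,0.05]}' | grep -E "ee_pos|wrist"
```

```text
ee_pos: [0.503, -0.2027, 0.2002]
wrist_force: [-1.1, 1.9, 3.0]
```

```bash
python3 -m pendant '{"delta_rot":[[0,0,0],[0,0,0],[0,0,0],[0,0,0]],"offset":[[0,-0.1,0],[0,-0.2,0],[0,-0.3,0],[0,-0.3,0]],"jaw":[0.05,0.05,0.05,0.05]}' | grep -E "ee_pos|wrist"
```

```text
ee_pos: [0.5029, -0.2, 0.2002]
wrist_force: [0.5, -2.0, 3.6]
```

Contact is steady at about 3 N with friction along y. I'll keep sliding.

```bash
python3 -m pendant '{"delta_rot":[[0,0,0],[0,0,0],[0,0,0],[0,0,0]],"offset":[[0,-0.1,0],[0,-0.2,0],[0,-0.3,0],[0,-0.3,0]],"jaw":[0.05,0.05,0.05,0.05]}' | grep -E "ee_pos|wrist"
```

```text
ee_pos: [0.5026, -0.1967, 0.2001]
wrist_force: [-0.1, -2.4, 5.6]
```

```bash
python3 -m pendant '{"delta_rot":[[0,0,0],[0,0,0],[0,0,0]],"offset":[[0,-0.1,0],[0,-0.2,0],[0,-0.2,0]],"jaw":[0.05,0.05,0.05]}' | grep -E "ee_pos|wrist"
```

```text
ee_pos: [0.5024, -0.1948, 0.2001]
wrist_force: [0.6, -3.3, 6.0]
```

```bash
python3 -m pendant '{"delta_rot":[[0,0,0],[0,0,0],[0,0,0],[0,0,0]],"offset":[[0,0,-0.03],[0,-0.1,-0.03],[0,-0.2,-0.03],[0,-0.2,-0.03]],"jaw":[0.05,0.05,0.05,0.05]}' | grep -E "ee_pos|wrist"
```

```text
ee_pos: [0.5021, -0.1926, 0.2002]
wrist_force: [-0.1, -2.9, 5.1]
```

```bash
python3 -m pendant '{"delta_rot":[[0,0,0],[0,0,0],[0,0,0],[0,0,0],[0,0,0]],"offset":[[0,0,-0.03],[0,-0.1,-0.03],[0,-0.2,-0.03],[0,-0.3,-0.03],[0,-0.3,-0.03]],"jaw":[0.05,0.05,0.05,0.05,0.05]}' | grep -E "ee_pos|wrist"
```

```text
ee_pos: [0.5016, -0.1894, 0.2002]
wrist_force: [0.4, -2.5, 5.4]
```

```bash
python3 -m pendant '{"delta_rot":[[0,0,0],[0,0,0],[0,0,0],[0,0,0],[0,0,0]],"offset":[[0,0,-0.04],[0,-0.1,-0.04],[0,-0.2,-0.04],[0,-0.3,-0.04],[0,-0.3,-0.04]],"jaw":[0.05,0.05,0.05,0.05,0.05]}' | grep -E "ee_pos|wrist"
```

```text
ee_pos: [0.5011, -0.1862, 0.2002]
wrist_force: [-0.5, -2.5, 3.5]
```

```bash
python3 -m pendant '{"delta_rot":[[0,0,0],[0,0,0],[0,0,0],[0,0,0]],"offset":[[0,-0.1,0],[0,-0.2,0],[0,-0.3,0],[0,-0.3,0]],"jaw":[0.05,0.05,0.05,0.05]}' | grep -E "ee_pos|wrist"
```

```text
ee_pos: [0.5003, -0.1826, 0.199]
wrist_force: [1.1, 0.4, -0.9]
```

It dropped into the socket: the force is gone and z fell 1.2 mm. Next I lower onto the plunger.

```bash
python3 -m pendant '{"delta_rot":[[0,0,0],[0,0,0],[0,0,0],[0,0,0],[0,0,0]],"offset":[[0,-0.05,0],[0,-0.05,0.15],[0,-0.05,0.3],[0,-0.05,0.4],[0,-0.05,0.4]],"jaw":[0.05,0.05,0.05,0.05,0.05]}' | grep -E "ee_pos|wrist"
```

```text
ee_pos: [0.5007, -0.1824, 0.1957]
wrist_force: [-0.3, 2.9, -1.3]
```

```bash
python3 -m pendant '{"delta_rot":[[0,0,0],[0,0,0],[0,0,0]],"offset":[[0,-0.05,0.1],[0,-0.05,0.2],[0,-0.05,0.2]],"jaw":[0.05,0.05,0.05]}' | grep -E "ee_pos|wrist"
```

```text
ee_pos: [0.501, -0.1823, 0.1944]
wrist_force: [-1.2, 3.4, 1.0]
```

```bash
python3 -m pendant '{"delta_rot":[[0,0,0],[0,0,0],[0,0,0]],"offset":[[0,-0.05,0],[0,-0.1,0],[0,-0.1,0]],"jaw":[0.05,0.05,0.05]}' | grep -E "ee_pos|wrist"
```

```text
ee_pos: [0.5009, -0.1819, 0.1945]
wrist_force: [-0.3, 1.3, 0.0]
```

```bash
python3 -m pendant '{"delta_rot":[[0,0,0],[0,0,0],[0,0,0],[0,0,0]],"offset":[[0,-0.07,0],[0,-0.07,0.1],[0,-0.07,0.2],[0,-0.07,0.2]],"jaw":[0.05,0.05,0.05,0.05]}' | grep -E "ee_pos|wrist"
```

```text
ee_pos: [0.501, -0.1814, 0.1929]
wrist_force: [-0.5, -0.4, 3.8]
```

Lateral force is gone and the plunger is engaged at 3.8 N. I press further.

```bash
python3 -m pendant '{"delta_rot":[[0,0,0],[0,0,0],[0,0,0],[0,0,0]],"offset":[[0,0,0.1],[0,0,0.2],[0,0,0.25],[0,0,0.25]],"jaw":[0.05,0.05,0.05,0.05]}' | grep -E "ee_pos|wrist"; python3 -c "
from h import *
snap('wrist','w5');z,y=ld('w5'),ld('w4');print(np.abs(z['p'][:120].astype(int)-y['p'][:120]).mean(), np.median(z['d'][100:165,230:330]),np.median(y['d'][100:165,230:330]))"
```

```text
ee_pos: [0.5011, -0.1813, 0.1902]
wrist_force: [-0.2, -1.1, 2.2]
44.24231646825397 0.14023066 0.1634847
```

View pics/w5.png

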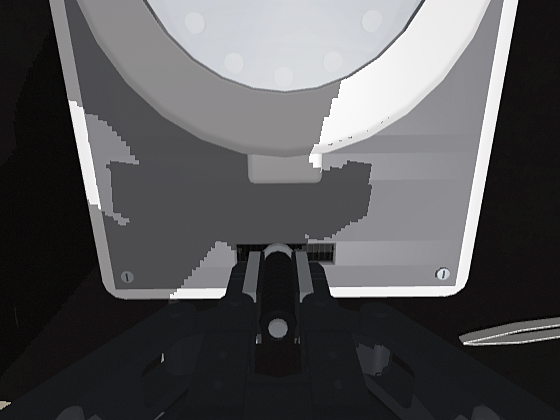

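```bash
cat > lid.py <<'E'
from h import *
import sys
snap('wrist',sys.argv[1]);z=ld(sys.argv[1])
for u,v in [(285,130),(285,145),(285,170),(200,110),(370,110)]: print(u,v,np.round(at_depth(z,u,v),3))
E
python3 -m pendant '{"delta_rot":[[0,0,0],[0,0,0],[0,0,0]],"offset":[[0,0,0.05],[0,0,0.1],[0,0,0.1]],"jaw":[0.05,0.05,0.05]}' | grep -E "ee_pos|wrist"; python3 lid.py w6
```

```text
ee_pos: [0.5009, -0.1812, 0.1889]
wrist_force: [0.4, -1.4, 3.3]
285 130 [ 0.566 -0.178  0.123]
285 145 [ 0.56  -0.179  0.121]
285 170 [ 0.549 -0.18   0.117]
200 110 [ 0.571 -0.144  0.122]
370 110 [ 0.576 -0.211  0.122]
```

```bash
python3 -m pendant '{"delta_rot":[[0,0,0],[0,0,0],[0,0,0]],"offset":[[0,0,0.05],[0,0,0.1],[0,0,0.1]],"jaw":[0.05,0.05,0.05]}' | grep -E "ee_pos|wrist"; python3 lid.py w7
```

```text
ee_pos: [0.501, -0.1811, 0.188]
wrist_force: [-0.5, -2.3, 3.9]
285 130 [ 0.569 -0.177  0.155]
285 145 [ 0.565 -0.177  0.155]
285 170 [ 0.556 -0.178  0.152]
200 110 [ 0.573 -0.151  0.155]
370 110 [ 0.577 -0.202  0.154]
```

The lid has sprung up: its front rose from z = 0.122 to 0.155 and is still moving. I withdraw straight up.

```bash
python3 -m pendant '{"delta_rot":[[0,0,0],[0,0,0],[0,0,0],[0,0,0],[0,0,0],[0,0,0],[0,0,0],[0,0,0]],"offset":[[0,0.04,-0.3],[0,0.04,-0.8],[0,0.04,-1.5],[0,0.04,-2.5],[0,0,-4],[0,0,-6.5],[0,0,-6.5],[0,0,-6.5]],"jaw":[0.05,0.05,0.05,0.05,0.05,0.05,0.05,0.05]}' | grep -E "ee_pos|wrist"; python3 lid.py w8; python3 -c "
from h import *
go([.4912,.2285,.25],0)"
```

```text
ee_pos: [0.5014, -0.181, 0.2548]
wrist_force: [-0.3, -1.1, 0.0]
285 130 [ 0.564 -0.179  0.159]
285 145 [ 0.557 -0.18   0.158]
285 170 [ 0.539 -0.182  0.135]
200 110 [ 0.57  -0.137  0.156]
370 110 [ 0.577 -0.22   0.154]
off cm [  2.6  -40.85   0.32] rot [-0.0002 -0.0003  0.0869] t 12.17
```

```bash
python3 -m pendant '{"delta_rot":[[0,0,0],[0,0,0],[0,0,0.087],[0,0,0.087],[0,0,0.087],[0,0,0.087],[0,0,0.087],[0,0,0.087],[0,0,0.087],[0,0,0.087],[0,0,0.087],[0,0,0.087]],"offset":[[-0.3,-2,0],[-0.3,-6,0],[0,-10,0],[0.3,-14,0],[0.6,-18,0],[1,-22,0],[1.4,-26,0],[1.8,-30,0],[2.2,-34,0],[2.5,-38,0],[2.6,-40.8,0],[2.6,-40.8,0]],"jaw":[0.05,0.05,0.05,0.05,0.05,0.05,0.05,0.05,0.05,0.05,0.05,0.05]}' | grep -E "ee_pos|wrist"; python3 -m pendant '{"delta_rot":[[0,0,0],[0,0,0],[0,0,0],[0,0,0],[0,0,0],[0,0,0]],"offset":[[0,0,2],[0,0,5],[0,0,7.5],[0,0,8.5],[0,0,8.5],[0,0,8.5]],"jaw":[0.05,0.05,0.05,0.05,0.05,0.05]}';python3 -c "
from h import *
snap('wrist','w9'); s=r.observe();print(s['ee_pos'])
z=ld('w9');cv2.imwrite('pics/w9c.png',cv2.resize(z['p'][170:290,200:360,::-1],None,fx=5,fy=5,interpolation=cv2.INTER_CUBIC))"
```

```text
ee_pos: [0.4896, 0.2319, 0.251]
wrist_force: [0.1, -0.6, -1.1]
t: 13.67
ee_pos: [0.491, 0.2273, 0.1673]
eef_rot: [[1.0, -0.001, -0.002], [-0.001, -1.0, -0.001], [-0.002, 0.001, -1.0]]
wrist_force: [-0.1, 0.3, -0.3]
opening: 0.151
finger_force: 59.0
[0.49188239 0.22761291 0.16880859]
```

View pics/w9c.png

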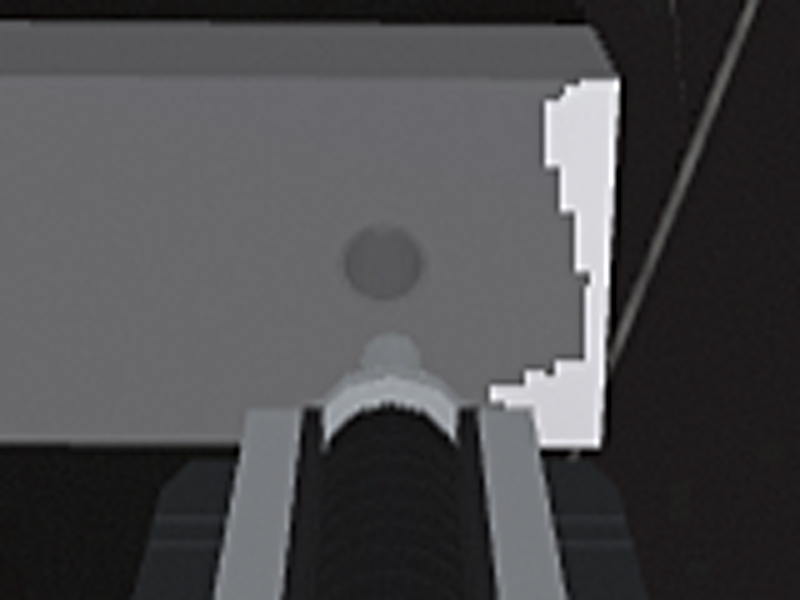

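Run:
```python
from h import *
z=ld('w9'); s=r.observe(); R=s['eef_rot']; T=s['ee_pos']
g=lambda u,v,h: np.round((R.T@(at_z(z,200+u/5,170+v/5,h)-T))*1000,1)
print('hole',g(383,262,.036),'far/near',g(383,225,.036),g(383,300,.036),'tip edge',g(390,331,T[2]-.1065),T)
```

```text
hole [ -0.5  -0.6 132.8] far/near [  4.5  -0.6 132.8] [ -5.8  -0.6 132.8] tip edge [  1.2   0.2 106.5] [0.49188239 0.22761291 0.16880859]
```

```bash
python3 -m pendant '{"delta_rot":[[0,0,0],[0,0,0],[0,0,0],[0,0,0],[0,0,0]],"offset":[[0.09,-0.08,1],[0.09,-0.08,1.9],[0.09,-0.08,2.1],[0.09,-0.08,2.1],[0.09,-0.08,2.1]],"jaw":[0.05,0.05,0.05,0.05,0.05]}' | grep -E "ee_pos|wrist";python3 -c "
from h import *
snap('wrist','w10'); s=r.observe();print(s['ee_pos'])
z=ld('w10');cv2.imwrite('pics/w10c.png',cv2.resize(z['p'][200:275,230:330,::-1],None,fx=8,fy=8,interpolation=cv2.INTER_CUBIC))"
```

```text
ee_pos: [0.4922, 0.2285, 0.1468]
wrist_force: [-0.2, 0.0, -0.9]
[0.4923662  0.22861285 0.14706299]
```

View pics/w10c.png

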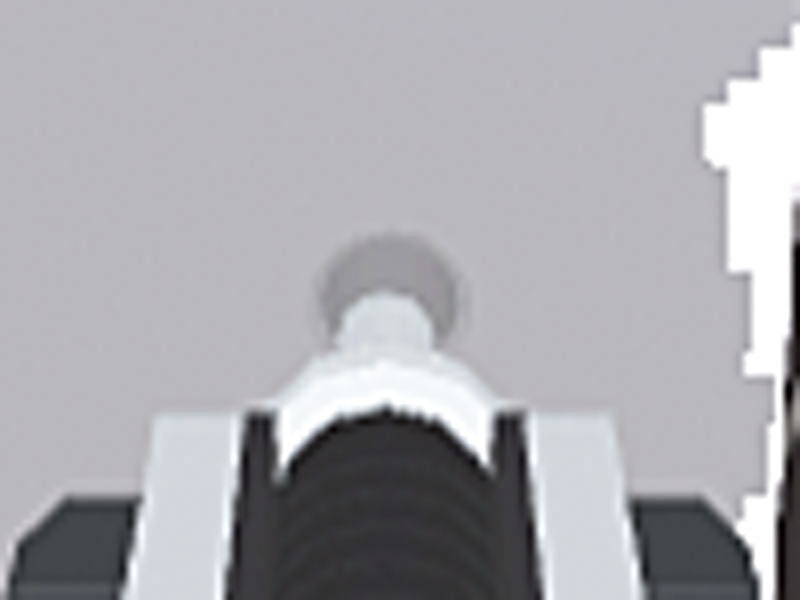

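Run:
```python
from h import *
z=ld('w10'); s=r.observe(); R=s['eef_rot']; T=s['ee_pos']
g=lambda u,v,h: np.round((R.T@(at_z(z,230+u/8,200+v/8,h)-T))*1000,1)
print('hole far',g(390,233,.036),'tip edge',g(387,291,T[2]-.1065))
```

```text
hole far [  4.1   0.3 111.1] tip edge [1.600e+00 1.000e-01 1.065e+02]
```

```bash
python3 -m pendant '{"delta_rot":[[0,0,0],[0,0,0],[0,0,0],[0,0,0],[0,0,0]],"offset":[[0.04,0,0.2],[0.04,0,0.4],[0.04,0,0.6],[0.04,0,0.8],[0.04,0,0.8]],"jaw":[0.05,0.05,0.05,0.05,0.05]}' | grep -E "ee_pos|wrist"
```

```text
ee_pos: [0.4923, 0.2285, 0.1383]
wrist_force: [-0.5, -0.7, -1.4]
```

```bash
python3 -m pendant '{"delta_rot":[[0,0,0],[0,0,0],[0,0,0],[0,0,0],[0,0,0],[0,0,0]],"offset":[[0,0,0.3],[0,0,0.6],[0,0,0.9],[0,0,1.2],[0,0,1.4],[0,0,1.4]],"jaw":[0.05,0.05,0.05,0.05,0.05,0.05]}' | grep -E "ee_pos|wrist"
```

```text
ee_pos: [0.4923, 0.2284, 0.1241]
wrist_force: [-0.0, -1.0, -0.2]
```

```bash
python3 -m pendant '{"delta_rot":[[0,0,0],[0,0,0],[0,0,0],[0,0,0]],"offset":[[0,0,0.1],[0,0,0.2],[0,0,0.2],[0,0,0.2]],"jaw":[0.05,0.05,0.05,0.05]}' | grep -E "ee_pos|wrist"
```

```text
ee_pos: [0.4927, 0.2286, 0.123]
wrist_force: [0.1, -0.2, -0.5]
```

```bash
python3 -m pendant '{"delta_rot":[[0,0,0],[0,0,0],[0,0,0]],"offset":[[0,0,0.05],[0,0,0.1],[0,0,0.1]],"jaw":[0.05,0.05,0.05]}' | grep -E "ee_pos|wrist"
```

```text
ee_pos: [0.4928, 0.2286, 0.1221]
wrist_force: [0.3, 0.0, 0.3]
```

```bash
python3 -m pendant '{"delta_rot":[[0,0,0],[0,0,0],[0,0,0]],"offset":[[0,0,0.05],[0,0,0.1],[0,0,0.1]],"jaw":[0.05,0.05,0.05]}' | grep -E "ee_pos|wrist"
```

```text
ee_pos: [0.4929, 0.2286, 0.1221]
wrist_force: [-3.1, -1.4, 7.2]
```

The collar is seated at the same TCP height as at the grasp (0.122). I release and retreat.

```bash
python3 -m pendant '{"delta_rot":[[0,0,0],[0,0,0],[0,0,0],[0,0,0],[0,0,0],[0,0,0],[0,0,0],[0,0,0]],"offset":[[0,0,-0.05],[0,0,-0.05],[0,0,-0.05],[0,0,-0.05],[0,0,-0.05],[0,0,-0.05],[0,0,-0.05],[0,0,-0.05]],"jaw":[0.2,0.3,0.4,0.5,0.5,0.5,0.5,0.5]}' && python3 -m pendant '{"delta_rot":[[0,0,0],[0,0,0],[0,0,0],[0,0,0],[0,0,0],[0,0,0],[0,0,0],[0,0,0]],"offset":[[0,0,-0.5],[0,0,-1.5],[0,0,-3],[0,0,-5],[0,0,-8],[0,0,-11],[0,0,-12],[0,0,-12]],"jaw":[0.5,0.5,0.5,0.5,0.5,0.5,0.5,0.5]}'
python3 - <<'E'
from h import *
snap('wrist','w11'); snap('scene','scene2'); z=ld('w11')
# handle-top height & scan around the expected pin
d=z['d']; pts=[]
for v in range(150,260):
    for u in range(240,310):
        p=at_depth(z,u,v)
        if .080<p[2]<.11: pts.append(p)
pts=np.array(pts); print(len(pts),np.median(pts,0),pts[:,2].max(),np.percentile(pts[:,2],90))
a,b=ld('scene1'),ld('scene2')
pb=[at_depth(a,252,241),at_depth(b,252,241)]; print(pb)
E
```

```text
t: 16.6
ee_pos: [0.4926, 0.2286, 0.1213]
eef_rot: [[1.0, -0.0, -0.0], [-0.0, -1.0, -0.0], [-0.0, 0.0, -1.0]]
wrist_force: [0.7, 1.0, 0.0]
opening: 0.501
finger_force: 0.0
t: 17.27
ee_pos: [0.4946, 0.2292, 0.2466]
eef_rot: [[1.0, -0.0, 0.008], [-0.0, -1.0, 0.003], [0.008, -0.003, -1.0]]
wrist_force: [-0.3, 0.9, -0.9]
opening: 0.505
finger_force: 0.0
344 [0.49417647 0.22900808 0.09066851] 0.09438476366600201 0.0929397713595648
[array([0.48596321, 0.23104205, 0.09173756]), array([0.48811717, 0.2282271 , 0.08974898])]
```

Run:
```python
from h import *
def cloud(fn,u0,u1,v0,v1):
    z=ld(fn); return np.array([at_depth(z,u,v) for v in range(v0,v1) for u in range(u0,u1)])
for fn,w in [('w1',(240,310,150,260)),('w11',(240,310,150,260)),('scene1',(235,275,230,290)),('scene2',(235,275,230,290))]:
    P=cloud(fn,*w); P=P[(abs(P[:,0]-.49)<.016)&(abs(P[:,1]-.228)<.016)]
    for a,b in [(.038,.043),(.046,.06),(.06,.075),(.075,.095)]:
        Q=P[(P[:,2]>a)&(P[:,2]<b)]; print(fn,a,len(Q),np.round(Q.mean(0),4),np.round(Q[:,2].max(),4))
```

```text
w1 0.038 179 [0.4942 0.2287 0.0397] 0.0426
w1 0.046 76 [0.4971 0.2283 0.0536] 0.06
w1 0.06 102 [0.4969 0.2282 0.0679] 0.0747
w1 0.075 405 [0.4937 0.2284 0.0886] 0.0943
w11 0.038 159 [0.4948 0.2281 0.0397] 0.0425
w11 0.046 70 [0.4977 0.2289 0.0537] 0.0599
w11 0.06 95 [0.4977 0.2292 0.0681] 0.0748
w11 0.075 379 [0.4942 0.2291 0.0887] 0.0944
scene1 0.038 26 [0.487  0.2318 0.0402] 0.043
scene1 0.046 56 [0.4865 0.2314 0.0527] 0.0599
scene1 0.06 59 [0.4868 0.232  0.0678] 0.0749
scene1 0.075 74 [0.4873 0.2312 0.0841] 0.0919
scene2 0.038 24 [0.4872 0.2331 0.0399] 0.0429
scene2 0.046 55 [0.4878 0.2326 0.0531] 0.06
scene2 0.06 58 [0.4872 0.2324 0.0675] 0.075
scene2 0.075 75 [0.4876 0.2312 0.0838] 0.0923
```

The pin is upright and home: its height profile matches the one before the grasp. The lid is open.

```bash
python3 -c "
from rig import r
print(r.finish_job())"
```

```text
the job is handed in; nothing more can be done
None
```

The lid is open and the pin is back upright and fully home in its hole; I handed the job in at about 17 s. The highest wrist force I read was about 7 N, and the key, pots and marker were left alone.

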